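# Lid the sample cup and show its base to the inspection camera

### The arm

A 6-joint arm with a two-finger parallel gripper is mounted at the origin on a cart in front of the work surface, level with it; the furniture and walls round the work are solid. World frame = base frame: x ahead of the robot, y to its left, z up, the work surface at z = 0. Lengths are in m, angles in degrees, forces in N, time in s.
With the tool pointing down it reaches from about 0.4 to 0.825 m from the base axis. Payload 7 kg.
Tool frame: the origin (TCP) lies on the centre line of the jaws, within the pads' length; the fingertips stand 8 mm ahead of it and the grasp point (between the pads) lies 11 mm behind it; z points along the fingers, y is the line along which they close (so a half turn about z gives the same grasp; the last joint's range is limited). The gripper opens to 88 mm and grips with 3 to 60 N. Pads are 19 mm wide; open, the fingers measure 130 mm over their backs; the gripper's body (78 mm by 193 mm) begins 47 mm behind the grasp point.
Start: joints at [-57.92, 20.546, 0.682, 0, -70.136, -16.507], TCP at [0.181, -0.65, 0.235] pointing down, gripper open.
Joint ranges: [-176.03, 176.03], [-82.01, 121.73], [-58.28, 71.71], [-173.87, 95.51], [-174.79, -0.11], [-173.66, 173.66]. Speed limits (degrees/s): [136.94, 136.94, 172.46, 180, 180, 180].

### API

Orientations are given as [roll, pitch, yaw] about the fixed x, y, z axes, in that order (R = Rz(yaw) Ry(pitch) Rx(roll)).
In Python, from plant import ctrl, vision gives the robot as it stands. The module is installed in compiled form; this text tells all that it offers.
- The arm moves only by the tool move_arm, never from a script. Its argument "moves" is one flat list of numbers, 7 for each row, row after row: the finger opening in cm, from 0 to 8.76, then the shift along the tool's x, y, z in cm, then the turn, a rotation vector about the tool's x, y, z in rad. A call has 1 to 8 rows; each row shifts and turns the commanded pose from where the row before left it, along the tool's axes as they then stand; what a row does not reach is not made up. A row lasts 1/10 s, in which the tool goes at most 50 mm and 8.59 degrees, less where a joint would pass 70% of its speed; a pose out of reach is approached as far as the arm can. A call with a gripper value outside its range is refused whole. The fingers move at their own pace and stop on an object; the grip force is fixed at half the most. Time passes only in rows, so rows that do not move let the fingers close. It gives the time, the measured TCP pose, the force, the opening and the grip force at its end, in the units of the state.
- ctrl.get_obs(): the state, without advancing time (a new reading comes with each control period).
- vision.snapshot(name): name is "scene" or "top" or "wrist"; returns (picture, depth): 400x640x3 uint8, red, green, blue; 400x640 float32, m along the optical axis (not along the pixel's ray), 0 where there is no reading.
- vision.camera_model(name): a dict with "vertical_fov" (degrees; the focal length in pixels is half the picture's height over the tangent of half this angle, whatever the lens; pixels are square), "cx", "cy" (the principal point, pixels), "D" ([k1, k2, p1, p2, k3] as OpenCV has them; the pictures are not rectified), "cam_to_world" (4x4, takes a point from camera to world coordinates). Camera axes: x right, y down, z forward; pixel columns grow to the right and rows downward; lengths in m; the calibration is good to about 2 mm. A picture is of the moment at which its call begins: read the wrist's pose just before it. camera_model takes no time and is no camera call; for the wrist camera it gives the pose at the moment of the call.
- ctrl.close_job(): hands the job in; it is judged then, once.
The state is a dict: "clock": time; "joint_pos": joint angles; "qvel": joint speeds; "tau": joint torques, N m; "tool_pos": TCP position; "orientation": TCP orientation; "force": force on the tool from outside, world axes, zero at the start; "moment": the same for the moment, N m; "opening": finger opening in m; "gripper_force": force on a finger pad.
Only numpy, scipy, OpenCV 4.12 (cv2) and the standard library are available. Lean on these libraries where they do the work, as an engineer would, in place of code of your own. Each camera call takes 0.05 s, during which the arm holds its last target. There are 200 camera calls.

### The job

Close the open grey sample cup with the lid that fits it, the small blue one, let go of the lid, then pick the closed cup up by its wall and hold it still in the air with its base facing the inspection camera squarely, the middle of the base at the camera's focus point, the lid still seated. The program finishes while it is still holding the cup there. Leave everything else where it stands (the large green lid belongs to the beaker) and do not touch the camera or its stand.

Things in the scene. Friction and masses are not known exactly. Their poses are not given: they have to be found in the camera images.
- sample_cup: the open light-grey plastic sample cup, round, 52.3 mm tall, rim 54 mm across (inside about 48 mm), outer width tapering to 49 mm at 28 mm above the base and 43 mm at the base; 30 to 60 g; stands on the table. Origin: centre of the underside of its base; z is the cup's axis, from base to mouth
- cup_rim (a point): centre of the cup's mouth, in the plane of the rim, 52.3 mm above the base; axes as the cup's
- blue_lid: the sample cup's small blue plug lid, loose on the table: plug 10 mm high (36 mm wide below, 43 mm above), then a disc 53 mm wide and 4 mm thick, then a round knob 16 mm wide and 12 mm high; 26 mm in all, 20 g. The plug drops into the cup with play, the disc rests on the rim, nothing snaps. Origin: centre of the plug's underside, on which it stands; z up through the knob
- lid_seat (a point): centre of the underside of the blue lid's disc, 10 mm above the lid's origin; it meets cup_rim when the lid is seated; axes as the lid's
- camera_head: head of the fixed inspection camera on its grey stand (base plate 100 x 84 mm): dark 44 mm cube, black lens in a white ring light 54 mm across. It looks up and back towards the robot, its optical axis leaning 30 degrees from vertical. z is the optical axis, out of the lens; origin: middle of the head's back end, 50 mm above the table, 65 mm behind the lens front
- lens (a point): centre of the front of the lens, 106 mm above the table; axes as camera_head's
- focus (a point): the focus point, in the air 110 mm straight out from the lens front along the optical axis, 202 mm above the table; axes as camera_head's. The centre of the underside of the cup's base belongs here, with the cup's z along this z (the cup leans 30 degrees, base towards the lens)
- green_lid: bystander: the large green lid, 80 mm wide, same shape, too big for the cup; it stays where it lies
- beaker: bystander: translucent beaker, 73 mm wide, 118 mm tall; origin at its underside
- jar: bystander: small faceted glass jar, 56 mm wide, 52 mm tall; origin at its underside
- brown_bottle: bystander: brown bottle with white screw cap, 48 mm wide, 101 mm tall; origin at its underside
- dropper_bottle: bystander: brown dropper bottle with a red bulb, 42 mm wide, 120 mm tall; origin at its underside
- timer_clock: bystander: white wind-up timer with red dial, 68 x 68 mm, 44 mm tall; origin at its underside
- steel_tweezers: bystander: steel tweezers lying flat, 128 mm long along their y, 17 mm wide, 9 mm high
Mind the look-alikes: they are no part of the job. There is more than one size of the blue_lid; the job needs the smaller.

How it is judged:
By the outcome, as a careful person would: the job done as asked, in the order asked, and still so for the second after the job is handed in, while the arm keeps its last pose, push and grip.
It also fails if it takes over 53 s, if anything falls off the work surface, if the arm or the gripper's body presses on something with over 40 N, if the wrist force passes 120 N, or if a joint passes its speed limit or range.

## Working session

There is one attempt and no reset: what is moved stays moved. The work goes in short steps, Python scripts to look and compute and a tool call to move; the robot and the scene stay as the last step left them, time stands still between calls to the robot, and variables do not carry over. Pictures are saved under pics/ and viewed, at most 10 in all, crops included, and the job is handed in when it is done.

Besides the shell and the picture viewer there is one more tool, called after "Call:" as a command line: name --argument value ..., lists and objects as JSON in quotes. move_arm: Moves the arm, as the interface text tells. Its arguments: {"type":"object","properties":{"moves":{"type":"array"}},"required":["moves"]}

```bash
mkdir -p pics; cat > h.py <<'E'
import numpy as np, cv2
from scipy.spatial.transform import Rotation as Rn
from plant import ctrl, vision
def cam(n):
    m=vision.camera_model(n); f=200/np.tan(np.radians(m["vertical_fov"]/2))
    return np.array([[f,0,m["cx"]],[0,f,m["cy"]],[0,0,1]]),np.array(m["D"],float),np.array(m["cam_to_world"])
def ray(c,uv):
    K,D,T=c; p=cv2.undistortPoints(np.array(uv,float).reshape(-1,1,2),K,D).reshape(-1,2)
    return T[:3,3],np.c_[p,np.ones(len(p))]@T[:3,:3].T
def onz(c,uv,z):
    o,d=ray(c,uv); return o+d*((z-o[2])/d[:,2])[:,None]
def pts(c,depth):
    v,u=np.mgrid[:400,:640]; o,d=ray(c,np.c_[u.ravel(),v.ravel()])
    return (o+d*depth.reshape(-1,1)).reshape(400,640,3)
def save(n,im): cv2.imwrite("pics/"+n+".png",im[...,::-1])
def shot(n):
    c=cam(n); im,d=vision.snapshot(n); np.savez("last_"+n+".npz",im=im,d=d,K=c[0],D=c[1],T=c[2]); return c,im,d
def load(n):
    z=np.load("last_"+n+".npz"); return (z["K"],z["D"],z["T"]),z["im"],z["d"]
def tool():
    s=ctrl.get_obs(); return np.array(s["tool_pos"]),Rn.from_euler("xyz",s["orientation"],degrees=True)
def to(p,R=None):
    t,r=tool(); print("shift cm",np.round(r.inv().apply(np.array(p)-t)*100,2))
    if R is not None: print("rotvec",np.round((r.inv()*R).as_rotvec(),3))
E
python3 - <<'E'
from h import *
s=ctrl.get_obs(); print({k:np.round(s[k],3) for k in s})
a=shot("scene"); b=shot("top")
save("scene",a[1]); save("top",b[1]); print(a[0][2].round(3),b[0][2].round(3))
E
```

```text
{'clock': np.float64(0.0), 'joint_pos': array([-5.7920e+01,  2.0592e+01,  6.3300e-01, -2.0000e-02, -7.0137e+01,
       -1.6507e+01]), 'qvel': array([-0.048,  0.05 , -0.057, -0.016, -0.073,  0.018]), 'tau': array([-1.0000e-03, -5.8272e+01,  2.9307e+01,  6.9980e+00,  7.0000e-03,
       -0.0000e+00]), 'tool_pos': array([ 0.181, -0.65 ,  0.234]), 'orientation': array([ 1.79903e+02, -9.00000e-03, -1.64434e+02]), 'force': array([ 0.178,  0.883, -0.297]), 'moment': array([-0.039, -0.036,  0.039]), 'gripper_force': np.float64(0.0), 'opening': np.float64(0.088)}
[[ 0.552 -0.48   0.682 -0.505]
 [-0.834 -0.329  0.443 -0.676]
 [ 0.011 -0.813 -0.582  1.031]
 [ 0.     0.     0.     1.   ]] [[-0.027 -0.993  0.116  0.36 ]
 [-0.999  0.029  0.015 -0.007]
 [-0.018 -0.115 -0.993  1.514]
 [ 0.     0.     0.     1.   ]]
```

View pics/top.png

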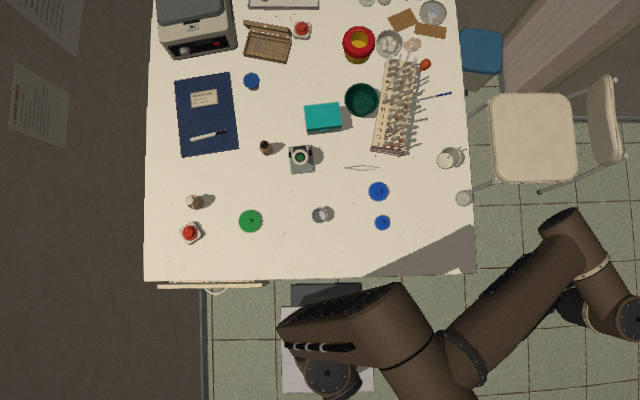

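View pics/scene.png

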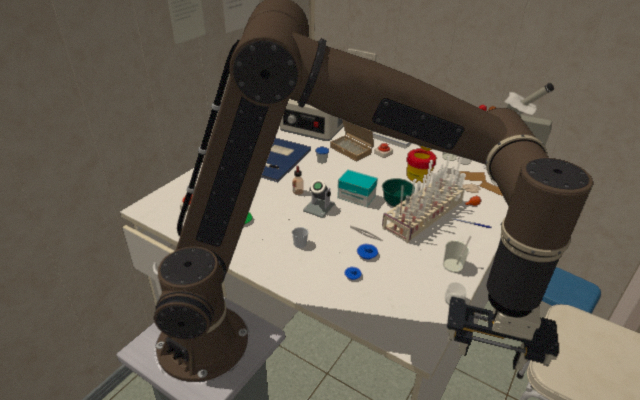

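Top picture: candidate lids are blue at (378,191), which looks large, and (382,222), which looks small; blue at (251,80) is far away. Candidate cups are grey at (322,214), with glassware at (450,157) and (464,198). The camera on its stand is at (301,157). I'll measure sizes and take one close crop.

```bash
python3 - <<'E'
from h import *
c,im,d=load("top"); P=pts(c,d)
hsv=cv2.cvtColor(im,cv2.COLOR_RGB2HSV)
m=((hsv[...,0]>105)&(hsv[...,0]<125)&(hsv[...,1]>170)&(hsv[...,2]>90)).astype(np.uint8)
n,l,st,ce=cv2.connectedComponentsWithStats(m)
for i in range(1,n):
    if st[i,4]>40:
        q=P[l==i]; print("blue",ce[i].round(1),st[i],onz(c,ce[i],.013).round(4), (q.max(0)-q.min(0)).round(3), np.median(q,0).round(3))
for nm,(u,v) in dict(cup=(322,214),g1=(450,157),g2=(464,198),head=(301,157),bot=(195,201),drop=(266,147),timer=(190,232)).items():
    w=P[v-14:v+15,u-14:u+15]; mk=(w[...,2]>.012)&(d[v-14:v+15,u-14:u+15]>0); q=w[mk]
    print(nm,len(q),q.min(0).round(3),q.max(0).round(3)) if len(q) else print(nm,"none")
A=cv2.resize(im[130:250,280:400],(480,480),interpolation=cv2.INTER_CUBIC)
_,s,_=load("scene"); B=cv2.resize(s[170:290,290:380],(320,427),interpolation=cv2.INTER_CUBIC)
B=np.vstack([B,np.zeros((53,320,3),np.uint8)]); save("crop",np.hstack([A,B]))
E
```

```text
blue [377.9 191.1] [369 183  18  17 246] [[ 0.5428 -0.1962  0.013 ]] [0.212 0.218 1.505] [ 0.541 -0.194  0.019]
blue [382.  222.1] [376 216  13  13 141] [[ 0.4329 -0.2059  0.013 ]] [0.043 0.043 0.025] [ 0.433 -0.205  0.014]
cup 81 [ 0.434 -0.011  0.013] [0.486 0.041 0.059]
g1 292 [ 0.614 -0.482  0.012] [ 0.686 -0.407  0.121]
g2 141 [ 0.48  -0.527  0.012] [ 0.535 -0.469  0.058]
head 376 [0.622 0.031 0.012] [0.713 0.118 0.122]
bot 204 [0.495 0.426 0.012] [0.542 0.469 0.107]
drop 148 [0.685 0.172 0.013] [0.724 0.212 0.121]
timer 344 [0.374 0.429 0.013] [0.455 0.511 0.052]
```

View pics/crop.png

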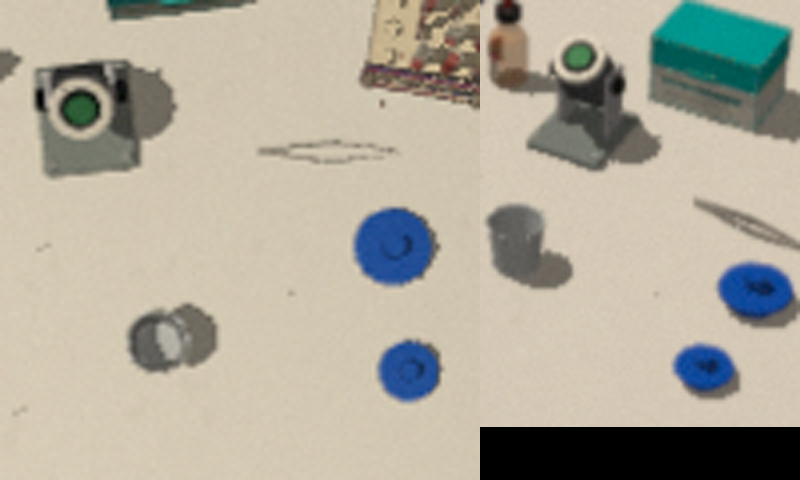

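The crop shows the cup, open and grey, at top px (322,214), about (0.46, 0.015). The small blue lid is at (382,222), about 53 mm wide, and the large one at (378,191) is not for this job. The beaker is at (450,157), the jar at (464,198), and the camera's ring at (300,157). I choose the lid at (382,222) and move over it.

```bash
python3 - <<'E'
from h import *
to([.433,-.206,.2],Rn.from_euler("xyz",[180,0,-164.4],degrees=True))
t,r=tool(); T=cam("wrist")[2]; print("cam in tool",(r.inv().apply(T[:3,3]-t)).round(3)); print((r.inv().as_matrix()@T[:3,:3]).round(2), cam("wrist")[0][0,0])
E
```

```text
shift cm [-36.18  35.99   3.42]
rotvec [ 0.002 -0.    -0.001]
cam in tool [ 0.074 -0.    -0.149]
[[ 0.   -0.96 -0.27]
 [ 1.    0.    0.  ]
 [-0.   -0.27  0.96]] 329.20866301003076
```

Call:
move_arm --moves '[8.7,-3.0,3.0,0.3,0,0,0,8.7,-3.0,3.0,0.3,0,0,0,8.7,-3.0,3.0,0.3,0,0,0,8.7,-3.0,3.0,0.3,0,0,0,8.7,-3.0,3.0,0.3,0,0,0,8.7,-3.0,3.0,0.3,0,0,0,8.7,-3.0,3.0,0.3,0,0,0,8.7,-3.0,3.0,0.3,0,0,0]'

```text
clock: 0.9
tool_pos: [0.3483, -0.3529, 0.2103]
orientation: [180.0, -0.0, -164.4]
force: [1.4, 0.1, 0.1]
opening: 0.0868
gripper_force: 0.0
```

Call:
move_arm --moves '[8.7,-3.0,3.0,0.3,0,0,0,8.7,-3.0,3.0,0.3,0,0,0,8.7,-3.0,3.0,0.3,0,0,0,8.7,-3.0,3.0,0.3,0,0,0,8.7,0,0,0,0,0,0,8.7,0,0,0,0,0,0,8.7,0,0,0,0,0,0]'

```text
clock: 1.6
tool_pos: [0.4309, -0.2071, 0.1984]
orientation: [180.0, -0.0, -164.4]
force: [0.2, -0.6, -0.0]
opening: 0.0871
gripper_force: 0.0
```

```bash
cat > lid.py <<'E'
from h import *
c,im,d=shot("wrist"); save("w1",im)
hsv=cv2.cvtColor(im,cv2.COLOR_RGB2HSV)
m=((hsv[...,0]>100)&(hsv[...,0]<128)&(hsv[...,1]>140)&(hsv[...,2]>50)).astype(np.uint8)
P=pts(c,d); n,l,st,ce=cv2.connectedComponentsWithStats(m)
for i in range(1,n):
    if st[i,4]>300:
        q=P[l==i]; q=q[d[l==i]>0]; k=q[q[:,2]>.021]; dk=q[abs(q[:,2]-.014)<.004]
        print(st[i],"z",np.percentile(q[:,2],[5,50,95]).round(4),"disc mid",((dk.min(0)+dk.max(0))/2).round(4),(dk.max(0)-dk.min(0)).round(4),"knob",((k.min(0)+k.max(0))/2).round(4),(k.max(0)-k.min(0)).round(4))
        cn=max(cv2.findContours((l==i).astype(np.uint8),0,1)[0],key=len); e=onz(c,cn,.014); (x,y),r=cv2.minEnclosingCircle(e[:,:2].astype(np.float32)); print("circle z=.014",round(x,4),round(y,4),r)
print(tool()[0])
E
python3 lid.py
```

```text
[ 291  158   49   48 1850] z [0.0112 0.0125 0.0242] disc mid [ 0.4339 -0.2051  0.0137] [0.051  0.051  0.0074] knob [ 0.4333 -0.2048  0.0239] [0.0152 0.0151 0.0052]
circle z=.014 0.4332 -0.2051 0.0257069393992424Traceback (most recent call last):
  File "lid.py", line 9, in <module>
    print(st[i],"z",np.percentile(q[:,2],[5,50,95]).round(4),"disc mid",((dk.min(0)+dk.max(0))/2).round(4),(dk.max(0)-dk.min(0)).round(4),"knob",((k.min(0)+k.max(0))/2).round(4),(k.max(0)-k.min(0)).round(4))
                                                                                                                                                   ~~~~~^^^
    return umr_minimum(a, axis, None, out, keepdims, initial, where)
ValueError: zero-size array to reduction operation minimum which has no identity
```

View pics/w1.png

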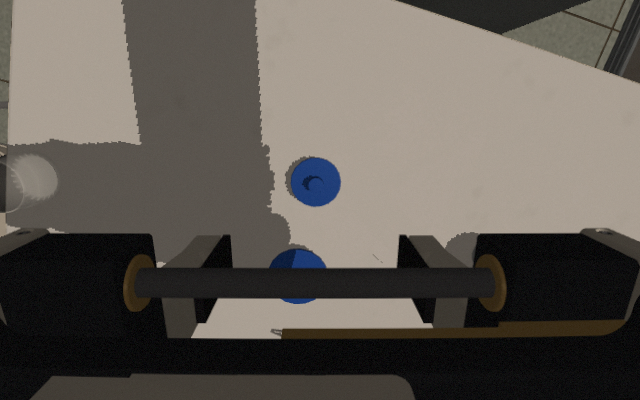

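The wrist picture shows the small lid with its knob at (315,182). It measures 51 mm wide with its knob at (0.4333, -0.205), which agrees with the top view. Next I go down.

```bash
python3 - <<'E'
from h import *
to([.4333,-.205,.024])
E
```

```text
shift cm [-0.32  0.17 17.45]
```

Call:
move_arm --moves '[4.0,-0.3,0.2,4.0,0,0,0,4.0,0,0,4.0,0,0,0,4.0,0,0,4.0,0,0,0,4.0,0,0,3.0,0,0,0,4.0,0,0,1.5,0,0,0,4.0,0,0,0.9,0,0,0,4.0,0,0,0,0,0,0,4.0,0,0,0,0,0,0]'

```text
clock: 2.45
tool_pos: [0.434, -0.2046, 0.0252]
orientation: [-180.0, 0.0, -164.5]
force: [0.0, 0.6, 0.3]
opening: 0.0401
gripper_force: 0.0
```

Call:
move_arm --moves '[0.5,0,0,0,0,0,0,0.5,0,0,0,0,0,0,0.5,0,0,0,0,0,0,0.5,0,0,0,0,0,0,0.5,0,0,0,0,0,0,0.5,0,0,0,0,0,0]'

```text
clock: 3.05
tool_pos: [0.434, -0.204, 0.025]
orientation: [-180.0, 0.0, -164.4]
force: [-1.4, 2.5, 6.7]
opening: 0.0143
gripper_force: 30.0
```

Call:
move_arm --moves '[0.5,0,0,-0.5,0,0,0,0.5,0,0,-1.5,0,0,0,0.5,0,0,-3.0,0,0,0,0.5,0,0,-4.0,0,0,0,0.5,0,0,-4.0,0,0,0,0.5,0,0,0,0,0,0,0.5,0,0,0,0,0,0]'

```text
clock: 3.75
tool_pos: [0.4341, -0.204, 0.1557]
orientation: [-180.0, 0.2, -164.4]
force: [-0.0, 0.1, -0.9]
opening: 0.0144
gripper_force: 30.0
```

```bash
python3 - <<'E'
from h import *
c,im,d=shot("wrist"); save("w2",im)
c2,i2,d2=load("top")
# cup from top, depth points
P=pts(c2,d2)[198:232,305:342].reshape(-1,3); q=P[P[:,2]>.045]; print("rim pts",len(q),((q.min(0)+q.max(0))/2).round(4),(q.max(0)-q.min(0)).round(4))
to([q[:,0].mean(),q[:,1].mean(),.15])
E
```

```text
rim pts 45 [0.4228 0.015  0.7796] [0.1265 0.0517 1.4692]
shift cm [-7.93 20.44  0.46]
```

View pics/w2.png

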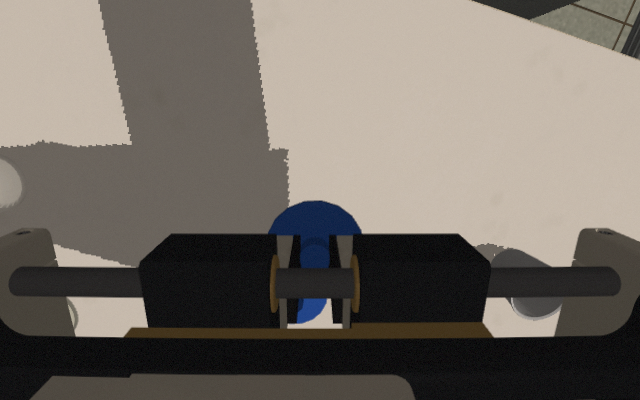

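The lid is held level at (315,250), and the cup is at the lower right, (530,280). I move beyond the cup so the wrist camera sees it clear.

Call:
move_arm --moves '[0.5,-2.7,3.4,-0.3,0,0,0,0.5,-2.7,3.4,-0.3,0,0,0,0.5,-2.7,3.4,-0.3,0,0,0,0.5,-2.7,3.4,-0.3,0,0,0,0.5,-2.7,3.4,-0.3,0,0,0,0.5,-2.7,3.4,-0.3,0,0,0,0.5,0,0,0,0,0,0,0.5,0,0,0,0,0,0]'

```text
clock: 4.6
tool_pos: [0.5342, 0.0366, 0.1707]
orientation: [-180.0, -0.2, -164.3]
force: [-0.5, 0.0, -0.7]
opening: 0.0145
gripper_force: 30.0
```

```bash
python3 - <<'E'
from h import *
c,im,d=shot("wrist"); save("w3",im)
P=pts(c,d); v,u=np.mgrid[:400,:640]
m=(P[...,2]>.042)&(P[...,2]<.058)&(np.hypot(P[...,0]-.46,P[...,1]-.015)<.05)&(d>0)
q=P[m]; print(len(q),u[m].min(),u[m].max(),v[m].min(),v[m].max(),q.min(0).round(4),q.max(0).round(4),((q.min(0)+q.max(0))/2).round(4))
(x,y),r=cv2.minEnclosingCircle(q[:,:2].astype(np.float32)); print("circ",x,y,r, tool()[0])
hsv=cv2.cvtColor(im,cv2.COLOR_RGB2HSV)
b=(hsv[...,0]>100)&(hsv[...,0]<128)&(hsv[...,1]>140)&(d>0)&(P[...,2]>.09)
B=P[b]; t,R=tool(); L=R.inv().apply(B-t); print("lid in tool",len(L),np.percentile(L,[1,50,99],axis=0).round(4))
D=L[(v[b]<240)]; A=np.c_[D[:,:2],np.ones(len(D))]; s=np.linalg.lstsq(A,D[:,2],rcond=None)[0]; print("slopes",s.round(3))
E
```

```text
1025 276 344 69 139 [ 0.4366 -0.0136  0.042 ] [0.4901 0.0405 0.0525] [0.4634 0.0135 0.0473]
circ 0.4635898768901825 0.01335445512086153 0.02720237895846367 [0.53390475 0.0357749  0.17095599]
lid in tool 3346 [[-0.0045 -0.0223 -0.0928]
 [ 0.0122  0.0008  0.0126]
 [ 0.0257  0.0236  0.0142]]
slopes [-0.127  0.008  0.015]
```

View pics/w3.png

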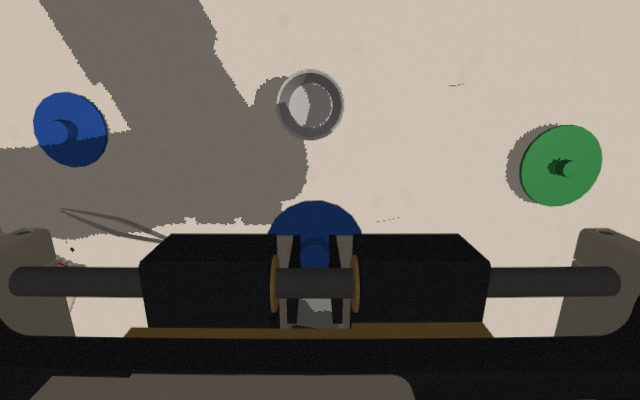

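The cup's mouth is at (310,105), measured at (0.4636, 0.0134) with r = 27 mm, as it should be. The lid hangs about 7° tipped, which is harmless. The green lid is at (560,165) and the large blue one at (70,128). Now over the cup and down.

Call:
move_arm --moves '[0.5,3.7,-0.15,0,0,0,0,0.5,3.7,-0.15,0,0,0,0,0.5,0,0,3.5,0,0,0,0.5,0,0,2.5,0,0,0,0.5,0,0,1.5,0,0,0,0.5,0,0,0,0,0,0,0.5,0,0,0,0,0,0]'

```text
clock: 5.35
tool_pos: [0.4641, 0.0123, 0.0976]
orientation: [-180.0, -0.1, -164.5]
force: [1.0, 0.0, -0.4]
opening: 0.0141
gripper_force: 30.0
```

```bash
python3 - <<'E'
from h import *
to([.4636,.0134,.07])
E
```

```text
shift cm [0.02 0.12 2.76]
```

Call:
move_arm --moves '[0.5,0,0.1,1.0,0,0,0,0.5,0,0,0.6,0,0,0,0.5,0,0,0.5,0,0,0,0.5,0,0,0.3,0,0,0,0.5,0,0,0.2,0,0,0,0.5,0,0,0,0,0,0,0.5,0,0,0,0,0,0]'

```text
clock: 6.05
tool_pos: [0.4643, 0.0142, 0.0717]
orientation: [-180.0, 0.0, -164.4]
force: [-0.6, 0.0, -0.4]
opening: 0.0145
gripper_force: 30.0
```

Call:
move_arm --moves '[0.5,0,0,0.15,0,0,0,0.5,0,0,0.1,0,0,0,0.5,0,0,0,0,0,0]'

```text
clock: 6.35
tool_pos: [0.4642, 0.0142, 0.069]
orientation: [180.0, -0.0, -164.4]
force: [-0.1, 0.5, -0.3]
opening: 0.0145
gripper_force: 30.0
```

Call:
move_arm --moves '[0.5,0,0,0.1,0,0,0,0.5,0,0,0.05,0,0,0,0.5,0,0,0,0,0,0]'

```text
clock: 6.65
tool_pos: [0.4642, 0.0141, 0.0675]
orientation: [-180.0, -0.0, -164.4]
force: [0.3, 0.2, -0.8]
opening: 0.0144
gripper_force: 30.0
```

Call:
move_arm --moves '[3.5,0,0,0,0,0,0,3.5,0,0,0,0,0,0,3.5,0,0,0,0,0,0,3.5,0,0,0,0,0,0]'

```text
clock: 7.05
tool_pos: [0.4643, 0.0142, 0.0676]
orientation: [180.0, 0.0, -164.4]
force: [0.6, 0.2, -0.4]
opening: 0.0341
gripper_force: 0.0
```

Call:
move_arm --moves '[3.5,0,0,-1.0,0,0,0,4.5,0,0,-3.0,0,0,0,8.7,0,0,-4.0,0,0,0,8.7,0,0,-4.0,0,0,0,8.7,0,0,-1.0,0,0,0,8.7,0,0,0,0,0,0,8.7,0,0,0,0,0,0]'

```text
clock: 7.75
tool_pos: [0.4637, 0.0141, 0.1972]
orientation: [180.0, -0.0, -164.4]
force: [-0.8, -0.4, -0.4]
opening: 0.0774
gripper_force: 0.0
```

```bash
cat > seat.py <<'E'
from h import *
c,im,d=shot("wrist"); save("w4",im)
hsv=cv2.cvtColor(im,cv2.COLOR_RGB2HSV); P=pts(c,d)
b=(hsv[...,0]>100)&(hsv[...,0]<128)&(hsv[...,1]>140)&(d>0)&(np.hypot(P[...,0]-.4636,P[...,1]-.0134)<.05)
q=P[b]; k=q[q[:,2]>.064]; dk=q[abs(q[:,2]-.055)<.006]
print(len(q),np.percentile(q[:,2],[2,50,98]).round(4))
for a in(k,dk): (x,y),r=cv2.minEnclosingCircle(a[:,:2].astype(np.float32)); print(x,y,r)
A=np.c_[dk[:,:2],np.ones(len(dk))]; print("slopes",np.linalg.lstsq(A,dk[:,2],rcond=None)[0].round(3),tool()[0])
E
python3 seat.py
```

```text
2617 [0.0532 0.0548 0.2929]
0.4498790204524994 0.010041298344731331 0.04443151503801346
0.46353664994239807 0.013781205751001835 0.026099715381860733
slopes [-0.002  0.001  0.056] [0.46340277 0.0139523  0.19661784]
```

View pics/w4.png

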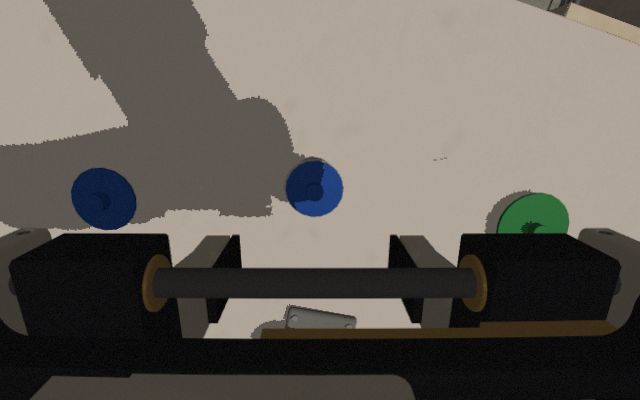

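The lid sits level at (315,190), with its disc centred on the cup within 1 mm and its top at the right height. Now the camera head: first from the initial top picture, and I check joint 6 for a half turn to see it with the wrist camera.

```bash
python3 - <<'E'
from h import *
s=ctrl.get_obs(); print(np.round(s["joint_pos"],1))
for n,box in(("top",(140,175,285,320)),("scene",(175,215,300,335))):
    c,im,d=load(n); P=pts(c,d)[box[0]:box[1],box[2]:box[3]]; w=im[box[0]:box[1],box[2]:box[3]].astype(int)
    hsv=cv2.cvtColor(w.astype(np.uint8),cv2.COLOR_RGB2HSV)
    r=(P[...,2]>.085)&(P[...,2]<.125)&(w.min(2)>130)
    v,u=np.nonzero(r); (x,y),_=cv2.minEnclosingCircle(np.c_[u,v].astype(np.float32)); uv=[x+box[2],y+box[0]]
    q=P[r]; print(n,len(q),uv,"ring@.106",onz(c,uv,.106).round(4),"mean",q.mean(0).round(4))
    if n=="top":
        h=P[(P[...,2]>.02)]; print("all",h.mean(0).round(4))
        g=(P[...,2]>.003)&(P[...,2]<.02)&(w.max(2)<150); rc=cv2.minAreaRect(P[g][:,:2].astype(np.float32)); print(rc)
E
```

```text
[  26.1    2.1  -28.1   -0.   -59.9 -100.6]
top 97 [299.4312973022461, 153.98473262786865] ring@.106 [[0.6643 0.0725 0.106 ]] mean [0.6545 0.0731 0.104 ]
all [0.6597 0.0718 0.1213]
((0.6678200960159302, 0.059716321527957916), (0.10009081661701202, 0.10784173756837845), 2.802189826965332)
scene 83 [319.0205478668213, 187.13013744354248] ring@.106 [[0.6485 0.0604 0.106 ]] mean [0.657  0.072  0.1042]
```

Call:
move_arm --moves '[8.7,-3.3,0.5,-2.0,0,0,0,8.7,-3.3,0.5,-2.0,0,0,0,8.7,-3.3,0.5,-2.0,0,0,0,8.7,-3.1,0.5,-2.0,0,0,0,8.7,0,0,0,0,0,-0.148,8.7,0,0,0,0,0,-0.148,8.7,0,0,0,0,0,-0.148,8.7,0,0,0,0,0,-0.148]'

```text
clock: 8.6
tool_pos: [0.5836, 0.0682, 0.2753]
orientation: [179.9, -0.2, -130.2]
force: [-0.1, 0.4, -0.6]
opening: 0.0869
gripper_force: 0.0
```

Call:
move_arm --moves '[8.7,0,0,0,0,0,-0.148,8.7,0,0,0,0,0,-0.148,8.7,0,0,0,0,0,-0.148,8.7,0,0,0,0,0,-0.148,8.7,0,0,0,0,0,-0.148,8.7,0,0,0,0,0,-0.148,8.7,0,0,0,0,0,-0.148,8.7,0,0,0,0,0,-0.148]'

```text
clock: 9.4
tool_pos: [0.5835, 0.0682, 0.2754]
orientation: [179.8, 0.0, -62.3]
force: [-0.2, -0.6, -0.7]
opening: 0.0868
gripper_force: 0.0
```

Call:
move_arm --moves '[8.7,0,0,0,0,0,-0.148,8.7,0,0,0,0,0,-0.148,8.7,0,0,0,0,0,-0.148,8.7,0,0,0,0,0,-0.148,8.7,0,0,0,0,0,-0.148,8.7,0,0,0,0,0,-0.148,8.7,0,0,0,0,0,0,8.7,0,0,0,0,0,0]'

```text
clock: 10.2
tool_pos: [0.5837, 0.0682, 0.2762]
orientation: [179.9, 0.1, -12.0]
force: [-0.3, -0.6, 0.4]
opening: 0.087
gripper_force: 0.0
```

```bash
python3 - <<'E'
from h import *
c,im,d=shot("wrist"); save("w5",im); print(tool()[0],ctrl.get_obs()["orientation"],np.round(ctrl.get_obs()["joint_pos"],1))
E
```

```text
[0.58381977 0.06825465 0.27651933] [ 1.79942649e+02  8.66724606e-02 -1.20293686e+01] [ 25.7  11.   -6.9  -0.  -72.2  52.3]
```

View pics/w5.png

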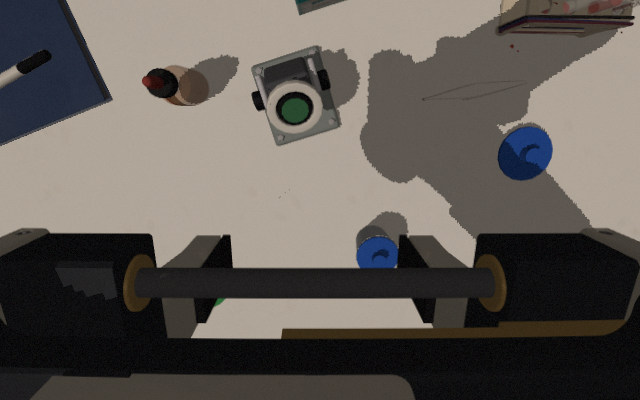

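The view is good: the ring's centre is at (294,108), the stand's base plate corners are near (252,70), (320,47), (340,125) and (277,145), and the pivots are at (259,100) and (322,80).

```bash
cat > camfit.py <<'E'
from h import *
c,im,d=load("wrist"); P=pts(c,d); x=im.astype(int)
w=np.zeros((400,640),bool); w[75:142,260:330]=True
r=w&(P[...,2]>.08)&(P[...,2]<.135)&(x.min(2)>110)&(d>0)
n,l,st,_=cv2.connectedComponentsWithStats(r.astype(np.uint8)); i=1+np.argmax(st[1:,4]); r=l==i
q=P[r]
for _ in range(3):
    m=q.mean(0); N=np.linalg.svd(q-m)[2][2]; N*=np.sign(N[2]); e=(q-m)@N; q=q[abs(e)<2.5*e.std()+1e-4]
print("ring",len(q),m.round(4),"N",N.round(3),"tilt",np.degrees(np.arccos(N[2])),"az",np.degrees(np.arctan2(N[1],N[0])),e.std())
cn=max(cv2.findContours(r.astype(np.uint8),0,1)[0],key=len); el=cv2.fitEllipse(cv2.convexHull(cn)); o,dd=ray(c,[el[0]])
C=o+dd[0]*(((m-o)@N)/(dd[0]@N)); print("ellipse",el,"centre",C.round(4)); oo,D=ray(c,cv2.convexHull(cn).reshape(-1,2)); E=oo+D*(((m-oo)@N)/(D@N))[:,None]; print("radius",np.linalg.norm(E-C,axis=1).mean().round(4))
W=np.zeros((400,640),bool); W[40:150,245:345]=True
hs=cv2.cvtColor(im,cv2.COLOR_RGB2HSV)
g=W&(P[...,2]>.003)&(P[...,2]<.03)&(d>0)
g=cv2.morphologyEx(g.astype(np.uint8),cv2.MORPH_OPEN,np.ones((3,3)))>0
G=P[g]; print("plate",len(G),np.median(G[:,2]),cv2.minAreaRect(G[:,:2].astype(np.float32)))
for uv in((259,100),(322,80)):
    print("pivot",P[uv[1]-2:uv[1]+3,uv[0]-2:uv[0]+3].reshape(-1,3).mean(0).round(4))
E
python3 camfit.py
```

```text
ring 1120 [0.6581 0.0722 0.1052] N [-0.504 -0.037  0.863] tilt 30.332966243781666 az -175.74778319820715 0.0008408956363222943
ellipse ((289.6559143066406, 104.1547622680664), (51.45177459716797, 67.7521743774414), 118.27730560302734) centre [0.6613 0.0751 0.1072]
radius 0.0285
plate 1750 0.008217948646350948 ((0.670009970664978, 0.07284720987081528), (0.09983430057764053, 0.08397407084703445), 4.991965293884277)
pivot [0.6723 0.1066 0.078 ]
pivot [0.6778 0.0404 0.078 ]
```

```bash
cat >> camfit.py <<'E'
print("----")
N=np.r_[-.5*np.cos(np.radians(4.8)),-.5*np.sin(np.radians(4.8)),3**.5/2]
X=np.cross([0,1,0],N);X/=np.linalg.norm(X);Y=np.cross(N,X); a=np.c_[(q-m)@X,(q-m)@Y]
s=np.linalg.lstsq(np.c_[2*a,np.ones(len(a))],(a**2).sum(1),rcond=None)[0]; print("circle fit centre",(m+s[0]*X+s[1]*Y).round(4),"minEncl",cv2.minEnclosingCircle(a.astype(np.float32)))
g=w&(hs[...,0]>40)&(hs[...,0]<95)&(hs[...,1]>60); v,u=np.nonzero(g); print("green",u.mean(),v.mean(),len(u),onz(c,[[u.mean(),v.mean()]],.105).round(4))
Rd=Rn.from_euler("xyz",[180,0,4.8],degrees=True)
to([.4636,.0136,.12],Rd)
E
python3 camfit.py | sed '1,/----/d'
```

```text
circle fit centre [0.6563 0.0721 0.1042] minEncl ((-0.0025443832855671644, -0.0005754326703026891), 0.02700931578874588)
green 295.36764705882354 108.9297385620915 612 [[0.656 0.071 0.105]]
shift cm [-10.6    7.84  15.68]
rotvec [ 0.001  0.002 -0.294]
```

Call:
move_arm --moves '[8.7,-2.7,2.0,1.5,0,0,0,8.7,-2.7,2.0,1.5,0,0,0,8.7,-2.6,2.0,1.5,0,0,0,8.7,-2.6,1.8,1.5,0,0,0,8.7,0,0,3.0,0,0,-0.147,8.7,0,0,3.0,0,0,-0.147,8.7,0,0,0,0,0,0,8.7,0,0,0,0,0,0]'

```text
clock: 11.05
tool_pos: [0.4646, 0.0135, 0.1579]
orientation: [180.0, 0.0, 4.7]
force: [0.3, 0.0, 1.5]
opening: 0.0866
gripper_force: 0.0
```

```bash
python3 - <<'E'
from h import *
to([.4636,.0136,.018],Rn.from_euler("xyz",[180,0,4.8],degrees=True)); print(tool()[0])
E
```

```text
shift cm [-0.08 -0.03 13.99]
rotvec [ 0.001  0.001 -0.001]
[0.46455835 0.01352773 0.15794211]
```

Call:
move_arm --moves '[8.7,-0.1,0,3.5,0,0,0,8.7,0,0,3.5,0,0,0,8.7,0,0,3.0,0,0,0,8.7,0,0,2.0,0,0,0,8.7,0,0,1.2,0,0,0,8.7,0,0,0.7,0,0,0,8.7,0,0,0,0,0,0,8.7,0,0,0,0,0,0]'

```text
clock: 11.85
tool_pos: [0.4643, 0.014, 0.0195]
orientation: [-180.0, -0.1, 5.0]
force: [-0.2, 0.3, 0.0]
opening: 0.087
gripper_force: 0.0
```

Call:
move_arm --moves '[6.0,0,0,0,0,0,0,6.0,0,0,0,0,0,0,6.0,0,0,0,0,0,0,4.0,0,0,0,0,0,0,4.0,0,0,0,0,0,0,4.0,0,0,0,0,0,0,4.0,0,0,0,0,0,0]'

```text
clock: 12.55
tool_pos: [0.4635, 0.0135, 0.0187]
orientation: [180.0, -0.0, 5.1]
force: [-1.0, -0.7, 2.9]
opening: 0.0525
gripper_force: 30.0
```

Call:
move_arm --moves '[4.0,0,0,-0.3,0,0,0,4.0,0,0,-1.0,0,0,0,4.0,0,0,-2.0,0,0,0,4.0,0,0,-3.0,0,0,0,4.0,0,0,-4.0,0,0,0,4.0,0,0,-4.0,0,0,0,4.0,0,0,0,0,0,0,4.0,0,0,0,0,0,0]'

```text
clock: 13.35
tool_pos: [0.4637, 0.0138, 0.163]
orientation: [-179.9, -0.2, 5.0]
force: [0.0, -0.1, -1.6]
opening: 0.0525
gripper_force: 30.0
```

```bash
cat > held.py <<'E'
from h import *
import sys
c,im,d=shot("wrist"); save(sys.argv[1],im); P=pts(c,d)
hsv=cv2.cvtColor(im,cv2.COLOR_RGB2HSV); t,R=tool(); L=R.inv().apply((P-t).reshape(-1,3)).reshape(P.shape)
b=(hsv[...,0]>100)&(hsv[...,0]<128)&(hsv[...,1]>140)&(d>0)&(np.abs(L[...,0])<.045)&(np.abs(L[...,1])<.045)&(abs(L[...,2])<.09)
q=L[b]; print(len(q),np.percentile(q,[1,50,99],axis=0).round(4)); dk=q[abs(q[:,2]-np.median(q[:,2]))<.006]
print("slope",np.linalg.lstsq(np.c_[dk[:,:2],np.ones(len(dk))],dk[:,2],rcond=None)[0].round(4)); s=ctrl.get_obs(); print(t.round(4),np.round(s["orientation"],2),s["opening"],np.round(s["joint_pos"],1))
E
python3 held.py w6
```

```text
6310 [[-0.0109 -0.0247 -0.0504]
 [ 0.0048 -0.0003 -0.0374]
 [ 0.0271  0.0243 -0.0358]]
slope [ 0.0032 -0.0065 -0.0373]
[0.463  0.0135 0.1618] [-1.7996e+02 -3.0000e-02  5.0400e+00] 0.052635674844655526 [ 26.1   4.  -31.1  -0.  -54.8  68.9]
```

View pics/w6.png

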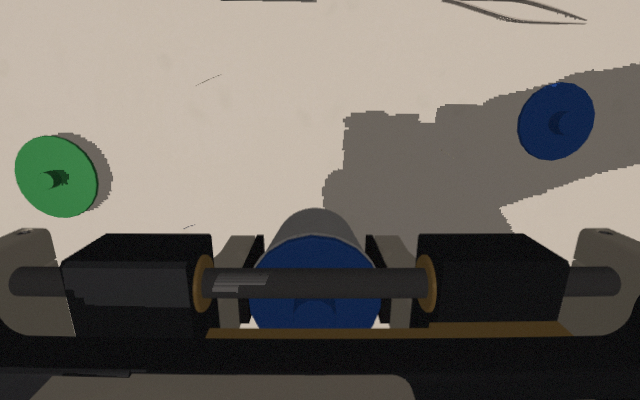

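The cup is held with the lid seated level at (315,270), and its geometry in the tool matches the values given. Next I compute the final pose.

```bash
cat > fin.py <<'E'
from h import *
az=np.radians(4.9); N=np.r_[-.5*np.cos(az),-.5*np.sin(az),3**.5/2]
F=np.r_[.6563,.0718,.1058]+.11*N; z=-N; y=np.r_[np.sin(az),-np.cos(az),0]; x=np.cross(y,z)
print("focus",F.round(4)); to(F+.0187*N,Rn.from_matrix(np.c_[x,y,z]))
t,r=tool(); b=t+.0187*r.as_matrix()[:,2]; print("base err mm",((b-F)*1e3).round(2),"angle",np.degrees(np.arccos(r.as_matrix()[:,2]@z)))
E
python3 fin.py
```

```text
focus [0.6015 0.0671 0.2011]
shift cm [13.34 -4.12 -5.53]
rotvec [-0.001  0.523  0.002]
base err mm [-138.53  -53.54  -57.93] angle 29.969915647644715
```

Call:
move_arm --moves '[4.0,1.3,-0.4,-0.6,0,0,0,4.0,2.5,-0.8,-1.1,0,0,0,4.0,2.5,-0.8,-1.1,0,0,0,4.0,2.5,-0.8,-1.1,0,0,0,4.0,2.5,-0.8,-1.1,0,0,0,4.0,1.3,-0.4,-0.5,0,0,0,4.0,0.7,-0.1,0,0,0,0]'

```text
clock: 14.1
tool_pos: [0.5929, 0.0665, 0.2153]
orientation: [180.0, 0.1, 5.1]
force: [0.9, 0.5, 0.1]
opening: 0.0523
gripper_force: 30.0
```

Call:
move_arm --moves '[4.0,0,0,0,0,0.053,0,4.0,0,0,0,0,0.08,0,4.0,0,0,0,0,0.08,0,4.0,0,0,0,0,0.08,0,4.0,0,0,0,0,0.08,0,4.0,0,0,0,0,0.08,0,4.0,0,0,0,0,0.07,0,4.0,0,0,0,0,0,0]'

```text
clock: 14.9
tool_pos: [0.5886, 0.0626, 0.2131]
orientation: [179.6, -29.3, 5.3]
force: [-0.3, -1.3, -2.3]
opening: 0.0521
gripper_force: 30.0
```

```bash
python3 fin.py; python3 held.py w7
```

```text
focus [0.6015 0.0671 0.2011]
shift cm [ 0.54 -0.34 -0.18]
rotvec [0.004 0.012 0.005]
base err mm [-3.74 -3.83 -4.3 ] angle 0.7125560150768198
6251 [[-0.0146 -0.0248 -0.0488]
 [ 0.0008 -0.0006 -0.036 ]
 [ 0.0234  0.0239 -0.0342]]
slope [ 0.0081 -0.0071 -0.0359]
[0.5904 0.0624 0.2145] [179.68 -29.35   5.08] 0.05218188619960173 [ 28.3  -1.5 -49.1  37.7 -19.   33.3]
```

Call:
move_arm --moves '[4.0,0.2,-0.15,-0.1,0,0.01,0,4.0,0.2,-0.15,-0.05,0,0,0,4.0,0,0,0,0,0,0,4.0,0,0,0,0,0,0,4.0,0,0,0,0,0,0,4.0,0,0,0,0,0,0]'

```text
clock: 15.55
tool_pos: [0.596, 0.0679, 0.2205]
orientation: [179.9, -30.2, 5.0]
force: [-0.5, -0.6, 0.3]
opening: 0.0528
gripper_force: 30.0
```

```bash
python3 fin.py; python3 held.py w8
```

```text
focus [0.6015 0.0671 0.2011]
shift cm [-0.5   0.13  0.08]
rotvec [ 0.002 -0.003  0.002]
base err mm [3.83 1.57 3.23] angle 0.19890408001189724
6269 [[-0.0124 -0.0246 -0.0492]
 [ 0.0032 -0.0002 -0.0364]
 [ 0.0256  0.0244 -0.0346]]
slope [ 0.0073 -0.0072 -0.0363]
[0.5959 0.0679 0.2205] [179.85 -30.18   5.02] 0.05205338658680881 [ 28.2  -1.6 -49.1  39.6 -18.4  31.5]
```

View pics/w8.png

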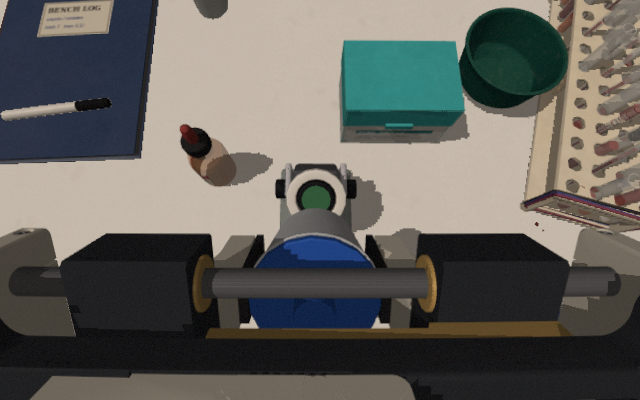

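The cup is tilted and in line with the lens ring, which shows at (316,197) just beyond the cup. The lid is seated. One last trim.

Call:
move_arm --moves '[4.0,-0.25,0.05,0.05,0,0,0,4.0,-0.25,0.05,0.05,0,0,0,4.0,0,0,0,0,0,0,4.0,0,0,0,0,0,0,4.0,0,0,0,0,0,0,4.0,0,0,0,0,0,0,4.0,0,0,0,0,0,0,4.0,0,0,0,0,0,0]'

```text
clock: 16.4
tool_pos: [0.5922, 0.0666, 0.2173]
orientation: [179.9, -30.2, 5.0]
force: [-0.2, 0.0, -0.5]
opening: 0.0523
gripper_force: 30.0
```

```bash
python3 fin.py; python3 held.py w9; python3 - <<'E'
from h import *
c,im,d=load("wrist"); P=pts(c,d); hs=cv2.cvtColor(im,cv2.COLOR_RGB2HSV)
w=np.zeros((400,640),bool); w[165:235,280:350]=True
r=w&(im.min(2)>110)&(P[...,2]>.08)&(P[...,2]<.135)&(d>0); q=P[r]
N=np.r_[-.4982,-.0427,.866]; X=np.cross([0,1,0],N);X/=np.linalg.norm(X);Y=np.cross(N,X); m=q.mean(0)
q=q[abs((q-m)@N)<.003]; a=np.c_[(q-m)@X,(q-m)@Y]; (x,y),R=cv2.minEnclosingCircle(a.astype(np.float32)); print(len(q),R,(m+x*X+y*Y).round(4))
E
```

```text
focus [0.6015 0.0671 0.2011]
shift cm [-0.    0.03 -0.  ]
rotvec [ 0.002 -0.004  0.002]
base err mm [0.08 0.23 0.03] angle 0.2199687092583845
6265 [[-0.0124 -0.0245 -0.0492]
 [ 0.0032 -0.0002 -0.0364]
 [ 0.0255  0.0242 -0.0347]]
slope [ 0.0073 -0.0067 -0.0363]
[0.5922 0.0666 0.2172] [179.86 -30.2    5.01] 0.052185951666892334 [ 27.9  -1.8 -50.1  40.9 -17.6  30.4]
419 0.026604734361171722 [0.6577 0.0722 0.1011]
```

```bash
python3 -c "
from plant import ctrl
print(ctrl.close_job())"
```

```text
the job is handed in; nothing more can be done
None
```

I closed the cup with the small blue lid and handed the job in at 16.5 s of robot time, with the arm holding the cup by its wall; by my measurements its base is within about 2 mm of the focus point and 0.5° of square to the camera, and the lid is still seated.

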